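Unstack nested formed brackets onto their inspection plates

ROBOT

A 7-joint arm with a two-finger parallel gripper is mounted at the origin on the work surface; the furniture and walls round the work are solid. World frame = base frame: x ahead of the robot, y to its left, z up, the work surface at z = 0. Lengths are in mm, angles in rad, forces in N, time in s.
With the tool pointing down it reaches from about 400 to 875 mm from the base axis. Payload 19.3 kg.
Tool frame: the origin (TCP) lies at the very end of the fingers, on their centre line; the grasp point (between the pads) lies 19 mm behind it (grip_point_offset is the z of the grasp point in the tool frame, in mm); z points along the fingers, x is the direction in which the jaws open and shut, and the axes are right-handed (so a half turn about z gives the same grasp; the last joint's range is limited). The gripper opens to 85 mm and grips with 20 to 120 N. Pads are 22 mm wide; open, the fingers measure 114 mm over their backs; the gripper's body (76 mm by 85 mm) begins 54 mm behind the grasp point. The pads swing forward as they close: fully open they stand 13 mm farther back than shut.
Start: joints at [1.271, 0.521, -0.036, 1.599, 0.021, 1.021, -0.113], TCP at [142.336, -608.568, 231.291] pointing down, gripper open.
Joint ranges: [-2.91, 2.91], [-0.3, 2.13], [-1.5, 1.42], [0.17, 2.43], [-1.26, 4.41], [0.16, 1.93], [-2.52, 2.52]. Speed limits (rad/s): [1.89, 1.89, 2.39, 2.39, 3.01, 3.01, 3.01].

INTERFACE

Orientations are given as a 3x3 rotation matrix whose columns are the frame's x, y, z axes.
In Python, from workcell import movep, movel, goto_joints, open_gripper, clamp, wait, inverse_kinematics, read_state, camera, PlanningError, finish_job, grip_point_offset gives the robot as it stands. Calls block until the motion is done:
- movep(position, orientation): joint-space move of the TCP to a pose.
- movel(position, frame=None, max_speed=150, guard=None): straight line of the TCP; frame=None keeps the orientation; max_speed is the mean speed in mm/s. With guard (N) it stops when the force on the tool has changed by that much, and returns True; else False.
- goto_joints(angles): joint-space move.
- open_gripper() and clamp(): open the fingers fully, or close them until they stop; the grip force is fixed at half the most.
- wait(seconds).
- inverse_kinematics(position, orientation): joint angles nearest the present ones, or None.
- read_state(): the state.
- camera(name): name is "side" or "top" or "wrist"; returns a dict with "image" (400x640x3 uint8, blue, green, red), "range_z" (400x640 float32, mm along the optical axis (not along the pixel's ray), 0 where there is no reading), "fx", "fy", "cx", "cy" (pixels), "cam_to_world" (4x4, takes a point from camera to world coordinates). Camera axes: x right, y up, looking along -z (the intrinsics and any distortion apply to the point x, -y, -z); pixel columns grow to the right and rows downward; lengths in mm; the calibration is good to about 2 mm. The wrist camera is an equidistant fisheye: a pixel r from the principal point sees the ray r / f radians off the axis. A picture is of the moment at which its call begins.
A pose or a line that the arm cannot do raises PlanningError and nothing moves.
- finish_job(): hands the job in, once; it reports no verdict.
The state is a dict: "time": time; "qpos": joint angles; "qvel": joint speeds; "joint_efforts": joint torques, N m; "eef_pos": TCP position; "tool_rot": TCP orientation; "ft_force": force on the tool from outside, world axes, zero at the start; "torque": the same for the moment, N m; "finger_gap": finger opening in mm.
Only numpy, scipy, OpenCV 4.12 (cv2) and the standard library are available. Lean on these libraries where they do the work, as an engineer would, in place of code of your own. Each camera call takes 0.05 s, during which the arm holds its last target.

TASK

Take the nested stack of sheet-metal brackets apart from the top down, one bracket at a time without dragging or shifting the ones beneath, and set each one down (do not drop it) on the inspection plate with end stops of its own colour: flat on its two legs, lying straight along the plate, centred between the stops and across the plate. Keep the brackets already set down in place, and leave the caliper and the tape roll alone.

Things in the scene. Friction and masses are not known exactly. Their poses are not given: they have to be found in the camera images.
- bracket_white_center (a point): centre (15 mm below the flat top) of the white sheet-metal bracket, an inverted U 78 mm long (its x), 57 mm wide over the legs (y), 30 mm high (z up), sheet 2.5 mm, about 0.1 kg; top in the nested stack. Grip it across its two legs near the top, at mid-length, as all four.
- plate_white: fixed dark grey steel inspection plate for the white bracket, marked by white end stops and a white centre line: 126 mm long (its x), 81 mm wide (its y), plate 6 mm thick, origin at the centre of its underside on the bench. At both ends a stop 12 mm thick rises 8 mm above the plate; 102 mm free between the stops
- bracket_red_center (a point): centre (15 mm below the flat top) of the red sheet-metal bracket, an inverted U 104 mm long (its x), 48 mm wide over the legs (y), 30 mm high (z up), sheet 2.5 mm, about 0.1 kg; second in the nested stack. The brackets nest with about 2 mm play a side, each 2.5 mm higher than the one below; each lower one is narrower and longer, so 13 mm of it shows at both ends.
- plate_red: fixed dark grey steel inspection plate for the red bracket, marked by red end stops and a red centre line: 152 mm long (its x), 72 mm wide (its y), plate 6 mm thick, origin at the centre of its underside on the bench. At both ends a stop 12 mm thick rises 8 mm above the plate; 128 mm free between the stops
- bracket_yellow_center (a point): centre (15 mm below the flat top) of the yellow sheet-metal bracket, an inverted U 130 mm long (its x), 39 mm wide over the legs (y), 30 mm high (z up), sheet 2.5 mm, about 0.1 kg; third in the nested stack. All four lie along one direction at the start; the stack may stand anywhere among the plates.
- plate_yellow: fixed dark grey steel inspection plate for the yellow bracket, marked by yellow end stops and a yellow centre line: 178 mm long (its x), 63 mm wide (its y), plate 6 mm thick, origin at the centre of its underside on the bench. At both ends a stop 12 mm thick rises 8 mm above the plate; 154 mm free between the stops
- bracket_blue_center (a point): centre (15 mm below the flat top) of the blue sheet-metal bracket, an inverted U 156 mm long (its x), 30 mm wide over the legs (y), 30 mm high (z up), sheet 2.5 mm, about 0.1 kg; lowest in the nested stack. It straddles a 20 x 20 mm core rail on a fixed wooden stand (base 184 x 96 mm, 8 mm high).
- plate_blue: fixed dark grey steel inspection plate for the blue bracket, marked by blue end stops and a blue centre line: 204 mm long (its x), 54 mm wide (its y), plate 6 mm thick, origin at the centre of its underside on the bench. At both ends a stop 12 mm thick rises 8 mm above the plate; 180 mm free between the stops
- caliper_mid (a point): middle of a caliper, 226 mm long and 14 mm high, lying loose beside the work; not to be disturbed
- tape_center (a point): centre of a brown tape roll, 72 mm across and 18 mm high, lying loose beside the work; not to be disturbed
Mind the look-alikes: they are no part of the job. Of the things shaped like the part that bears bracket_white_center, the white one is meant.

How it is judged (in metres and radians):
On the way, in this order (a step that is already met when the one before it is completed fails the run):
1. the white bracket is on the white plate (x of bracket_white_center in the frame of plate_white between -0.014 and 0.014 m and y of bracket_white_center in the frame of plate_white between -0.014 and 0.014 m and z of bracket_white_center in the frame of plate_white between 0.018 and 0.024 m and angle between bracket_white_center's own z axis and vertical below 0.1 rad and angle between the x axis of bracket_white_center and the x axis of plate_white, either way round below 0.2 rad), for 0.2 s.
2. the red bracket is on the red plate (x of bracket_red_center in the frame of plate_red between -0.014 and 0.014 m and y of bracket_red_center in the frame of plate_red between -0.014 and 0.014 m and z of bracket_red_center in the frame of plate_red between 0.018 and 0.024 m and angle between bracket_red_center's own z axis and vertical below 0.1 rad and angle between the x axis of bracket_red_center and the x axis of plate_red, either way round below 0.2 rad), for 0.2 s.
3. the yellow bracket is on the yellow plate (x of bracket_yellow_center in the frame of plate_yellow between -0.014 and 0.014 m and y of bracket_yellow_center in the frame of plate_yellow between -0.014 and 0.014 m and z of bracket_yellow_center in the frame of plate_yellow between 0.018 and 0.024 m and angle between bracket_yellow_center's own z axis and vertical below 0.1 rad and angle between the x axis of bracket_yellow_center and the x axis of plate_yellow, either way round below 0.2 rad), for 0.2 s.
4. the blue bracket is on the blue plate (x of bracket_blue_center in the frame of plate_blue between -0.014 and 0.014 m and y of bracket_blue_center in the frame of plate_blue between -0.014 and 0.014 m and z of bracket_blue_center in the frame of plate_blue between 0.018 and 0.024 m and angle between bracket_blue_center's own z axis and vertical below 0.1 rad and angle between the x axis of bracket_blue_center and the x axis of plate_blue, either way round below 0.2 rad), for 0.2 s.
At the end, for the whole second after the job is handed in: Each bracket stands on its two legs on the plate of its own colour, within 14 mm of the plate's centre along and across it, within 0.2 rad of its direction (either way round) and not tilted by more than 0.1 rad; all four released and at rest (all of step 1 and all of step 2 and all of step 3 and all of step 4 and linear speed of each of bracket_white, bracket_red, bracket_yellow, bracket_blue below 0.02 m/s and angular speed of each of bracket_white, bracket_red, bracket_yellow, bracket_blue below 0.2 rad/s); the robot touches nothing.
It fails at once if a bracket below the white one is lifted or shifted by more than 20 mm while the white one is not on its plate (distance of any of bracket_red_center, bracket_yellow_center, bracket_blue_center from where it was at the start of the episode above 0.02 m and not (x of bracket_white_center in the frame of plate_white between -0.014 and 0.014 m and y of bracket_white_center in the frame of plate_white between -0.014 and 0.014 m and z of bracket_white_center in the frame of plate_white between 0.018 and 0.024 m and angle between bracket_white_center's own z axis and vertical below 0.1 rad and angle between the x axis of bracket_white_center and the x axis of plate_white, either way round below 0.2 rad)).
It fails at once if a bracket below the red one is lifted or shifted by more than 20 mm while the red one is not on its plate (distance of any of bracket_yellow_center, bracket_blue_center from where it was at the start of the episode above 0.02 m and not (x of bracket_red_center in the frame of plate_red between -0.014 and 0.014 m and y of bracket_red_center in the frame of plate_red between -0.014 and 0.014 m and z of bracket_red_center in the frame of plate_red between 0.018 and 0.024 m and angle between bracket_red_center's own z axis and vertical below 0.1 rad and angle between the x axis of bracket_red_center and the x axis of plate_red, either way round below 0.2 rad)).
It fails at once if a bracket below the yellow one is lifted or shifted by more than 20 mm while the yellow one is not on its plate (distance of bracket_blue_center from where it was at the start of the episode above 0.02 m and not (x of bracket_yellow_center in the frame of plate_yellow between -0.014 and 0.014 m and y of bracket_yellow_center in the frame of plate_yellow between -0.014 and 0.014 m and z of bracket_yellow_center in the frame of plate_yellow between 0.018 and 0.024 m and angle between bracket_yellow_center's own z axis and vertical below 0.1 rad and angle between the x axis of bracket_yellow_center and the x axis of plate_yellow, either way round below 0.2 rad)).
It fails at once if a bracket is dropped or thrown: faster than 0.5 m/s while the fingers do not touch it ((linear speed of bracket_white above 0.5 m/s and contact force between bracket_white and the fingers below 0.05 N) or (linear speed of bracket_red above 0.5 m/s and contact force between bracket_red and the fingers below 0.05 N) or (linear speed of bracket_yellow above 0.5 m/s and contact force between bracket_yellow and the fingers below 0.05 N) or (linear speed of bracket_blue above 0.5 m/s and contact force between bracket_blue and the fingers below 0.05 N)).
It fails at once if the caliper or the tape roll is moved by more than 20 mm (distance of any of caliper_mid, tape_center from where it was at the start of the episode above 0.02 m).
It also fails if it takes over 128 s, if anything falls off the work surface, if the arm or the gripper's body presses on something with over 40 N, if the wrist force passes 120 N, or if a joint passes its speed limit or range.

## Working session

There is one attempt and no reset: what is moved stays moved. The work goes in short steps, each a Python script; the robot and the scene stay as the last script left them, time stands still between calls to the robot, and variables do not carry over. Pictures are saved under pics/ and viewed, and the job is handed in when it is done.

```bash
ls; mkdir -p pics
python3 - <<'E'
from workcell import *
import cv2,numpy as np
s=read_state();print(s['time'],s['eef_pos'],s['tool_rot'],s['finger_gap'],grip_point_offset)
for n in ("top","side"):
    c=camera(n);cv2.imwrite(f"pics/{n}0.png",c["image"]);np.savez(f"{n}0.npz",**c)
    print(n,c["fx"],c["fy"],c["cx"],c["cy"],c["cam_to_world"].round(3), [k for k in c])
E
```

```text
pics
0.0 [ 142.24509844 -608.26533399  230.69680714] [[ 2.27792133e-01 -9.73709722e-01 -3.50013854e-04]
 [-9.73709122e-01 -2.27792382e-01  1.08498958e-03]
 [-1.13619539e-03  9.36595915e-05 -9.99999350e-01]] 85.57647899675297 -18.700000000000003
top 421.4792726089155 421.4792726089155 323.3391676787227 202.54618716848677 [[-8.000000e-03  9.800000e-01 -1.970000e-01  3.285730e+02]
 [-1.000000e+00 -1.000000e-02 -8.000000e-03 -7.840000e+00]
 [-1.000000e-02  1.970000e-01  9.800000e-01  1.535379e+03]
 [ 0.000000e+00  0.000000e+00  0.000000e+00  1.000000e+00]] ['image', 'range_z', 'fx', 'fy', 'cx', 'cy', 'cam_to_world']
side 400.99456322279934 400.99456322279934 313.8307816994818 199.834015677141 [[-9.20000e-01  2.69000e-01 -2.83000e-01  2.70111e+02]
 [-3.91000e-01 -6.11000e-01  6.89000e-01  9.08893e+02]
 [ 1.20000e-02  7.45000e-01  6.67000e-01  9.19969e+02]
 [ 0.00000e+00  0.00000e+00  0.00000e+00  1.00000e+00]] ['image', 'range_z', 'fx', 'fy', 'cx', 'cy', 'cam_to_world']
```

View pics/top0.png

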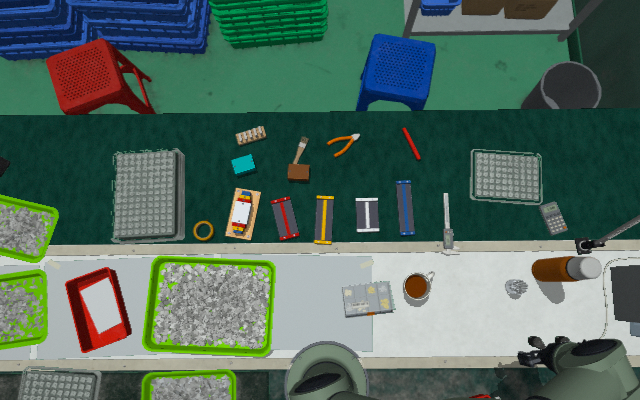

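View pics/side0.png

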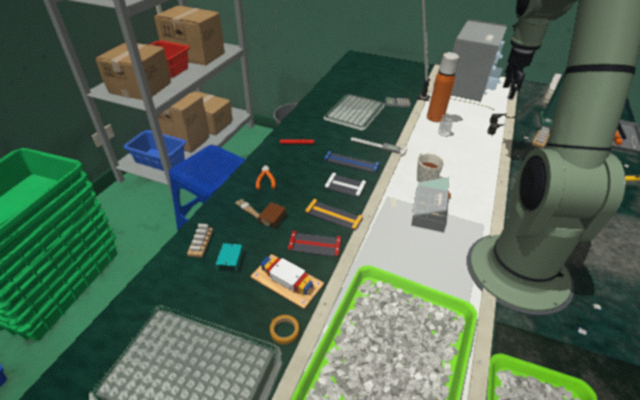

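The top view shows the stack at (241,213), and the plates red at (285,218), yellow at (324,220), white at (367,215) and blue at (404,207). The caliper is at (447,220) and the tape at (204,231). I'll get coarse positions from this, then refine with the wrist camera.

```bash
cat > h.py <<'E'
from workcell import *
import cv2,numpy as np
def px2w(c,u,v,z=None,fish=False):
    """pixel -> world, at plane z (or by depth)"""
    T=c["cam_to_world"]; a=(u-c["cx"])/c["fx"]; b=(v-c["cy"])/c["fy"]
    if fish:
        r=np.hypot(a,b); k=np.sin(r)/r if r>1e-9 else 1; d=np.array([a*k,-b*k,-np.cos(r)])
    else: d=np.array([a,-b,-1.])
    if z is None:
        d=d/-d[2]*c["range_z"][int(round(v)),int(round(u))]; return T[:3,:3]@d+T[:3,3]
    w=T[:3,:3]@d; return T[:3,3]+w*(z-T[2,3])/w[2]
def down(ax):  # tool down, jaw x axis at angle ax in world
    c,s=np.cos(ax),np.sin(ax); return np.array([[c,s,0],[s,-c,0],[0,0,-1.]])
E
python3 - <<'E'
from h import *
c=dict(np.load("top0.npz"))
for n,u,v in [("stack",241,213),("red",285,218),("yel",324,220),("white",367,215),("blue",404,207),("cal",447,200),("calend",448,248),("tape",196,231),("bench",310,230),("brown",298,172)]:
    print(n,px2w(c,u,v).round(0))
cv2.imwrite("pics/top0z.png",cv2.resize(c["image"][170:260,185:465],None,fx=2.85,fy=2.85,interpolation=cv2.INTER_CUBIC))
s=read_state();
T=camera("wrist")["cam_to_world"];print(T.round(2)); R=s['tool_rot'];print((R.T@(T[:3,3]-s['eef_pos'])).round(1),(R.T@T[:3,:3]).round(3))
for y in (-250,-150,0,150,250): 
  for ang in (0,np.pi/2): print(y,inverse_kinematics([560,y,350],down(ang)))
E
```

```text
stack [593. 301.  43.]
red [579. 146.   5.]
yel [571.   3.   2.]
white [ 587. -155.    7.]
blue [ 617. -293.    2.]
cal [ 642. -453.    2.]
calend [ 464. -445.    2.]
tape [534. 471.  10.]
bench [535.  55.  -5.]
brown [746.  97.  34.]
[[ 2.3000e-01  9.2000e-01  3.2000e-01  2.2292e+02]
 [-9.7000e-01  2.2000e-01  7.0000e-02 -5.9065e+02]
 [-0.0000e+00 -3.2000e-01  9.5000e-01  3.7324e+02]
 [ 0.0000e+00  0.0000e+00  0.0000e+00  1.0000e+00]]
[   1.1  -82.5 -142.5] [[ 1.    -0.     0.001]
 [ 0.    -0.946 -0.323]
 [ 0.001  0.323 -0.946]]
-250 [ 0.65236564  0.44136672 -0.48821647  1.45542795  0.2096701   1.29669711
  0.1471439 ]
-250 [ 0.84209498  0.50206847 -0.7986276   1.44495519  0.36149437  1.34582196
  1.59587369]
-150 [ 0.58863706  0.3976348  -0.60342776  1.54114843  0.23178334  1.27512752
 -0.04607831]
-150 [ 0.74197735  0.44984286 -0.84436315  1.53342479  0.34283886  1.31298388
  1.42991151]
0 [ 0.41649533  0.38188627 -0.71687258  1.58779469  0.25929591  1.26958603
 -0.34210487]
0 [ 0.592442    0.45801725 -1.00167988  1.57966479  0.39445632  1.32201258
  1.10985504]
150 [ 0.32796424  0.51192223 -1.04142058  1.52828561  0.44721539  1.35911882
 -0.7521884 ]
150 [ 0.37255294  0.54852019 -1.1340881   1.52630022  0.50127867  1.38740281
  0.7735007 ]
250 [ 0.15487154  0.60090597 -1.10118514  1.43716868  0.53456887  1.42660838
 -0.94923351]
250 [ 0.16855093  0.61435899 -1.13370332  1.4365065   0.55492663  1.4379985
  0.60607269]
```

View pics/top0z.png

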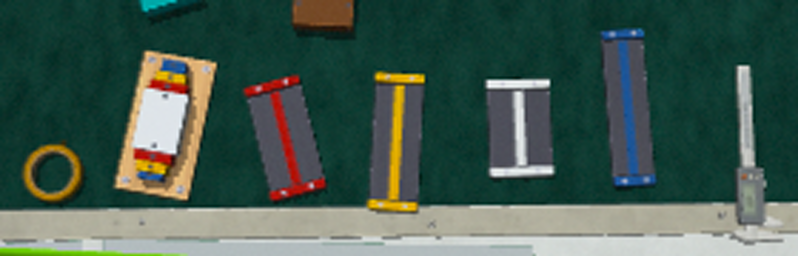

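The stack stands left of the plates, with the spacing about 150 mm. I'll go over with the wrist camera for accurate poses.

Run:
```python
from h import *
for i,(x,y) in enumerate([(520,-225),(520,80),(540,300)]):
    movep([x,y,260],down(np.pi/2)); wait(0.3)
    c=camera("wrist");cv2.imwrite(f"pics/w{i}.png",c["image"]);np.savez(f"w{i}.npz",**c)
    s=read_state();print(s['time'],s['qpos'].round(2),c['fx'],c['fy'],c['cx'],c['cy'],s['eef_pos'].round(1))
```

```text
2.45 [ 0.87  0.5  -0.8   1.7   0.39  1.12  1.52] 309.70691628693146 309.70691628693146 320.009100288531 202.48022928686765 [ 519.9 -225.2  260. ]
3.9667 [ 0.39  0.45 -0.89  1.79  0.39  1.08  0.94] 309.70691628693146 309.70691628693146 320.009100288531 202.48022928686765 [520.1  79.5 259.9]
5.2 [-0.05  0.6  -0.86  1.56  0.48  1.2   0.57] 309.70691628693146 309.70691628693146 320.009100288531 202.48022928686765 [540.3 299.3 260.1]
```

View pics/w0.png

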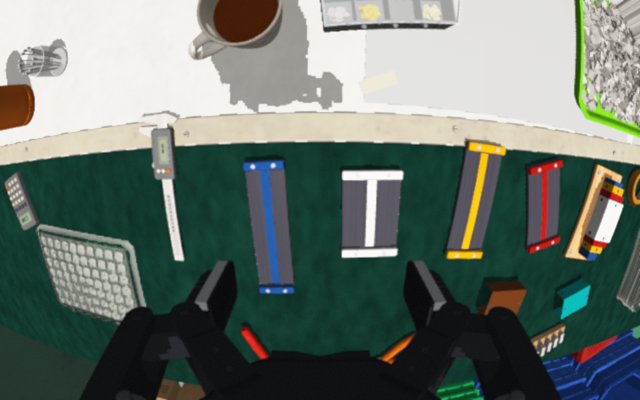

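View pics/w1.png

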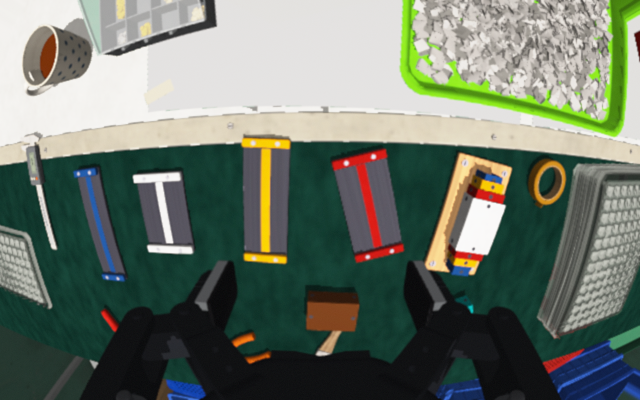

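View pics/w2.png

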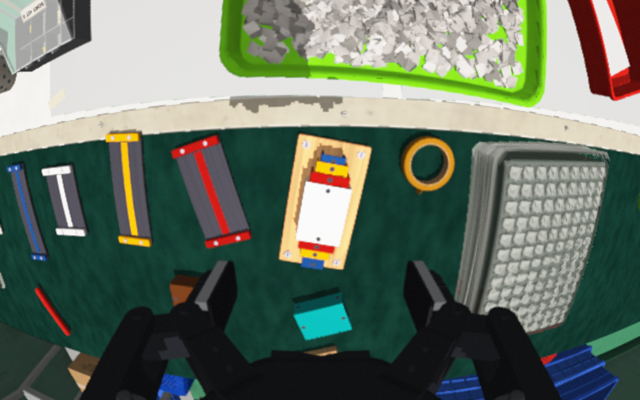

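All plates and the stack are clear. In w0: caliper (165,190), blue (270,227), white (371,213), yellow (476,200). In w2: red (210,190), stack (325,205), tape (428,163). Next, rectified orthographic views for fitting.

```bash
cat >> h.py <<'E'
def ortho(c,x0,x1,y0,y1,z,s=2.0):
    """image with col = (y1-y)*s, row=(x1-x)*s at height z"""
    X,Y=np.meshgrid(x1-np.arange(0,(x1-x0)*s)/s, y1-np.arange(0,(y1-y0)*s)/s, indexing='ij')
    T=c["cam_to_world"]; P=(np.stack([X,Y,0*X+z],-1)-T[:3,3])@T[:3,:3]
    a,b,d=P[...,0],-P[...,1],-P[...,2]; h=np.hypot(a,b)+1e-9; r=np.arctan2(h,d)
    return cv2.remap(c["image"],(c["cx"]+c["fx"]*r*a/h).astype(np.float32),(c["cy"]+c["fy"]*r*b/h).astype(np.float32),cv2.INTER_LINEAR)
def cmask(im,col):
    h=cv2.cvtColor(im,cv2.COLOR_BGR2HSV); H,S,V=[h[...,i].astype(int) for i in range(3)]
    return {"white":(S<40)&(V>170),"red":((H<8)|(H>172))&(S>150)&(V>90),"yellow":(H>15)&(H<32)&(S>170)&(V>120),"blue":(H>100)&(H<125)&(S>120)&(V>70)}[col].astype(np.uint8)
def rect(c,box,z,col,s=2.0,save=None,morph=0):
    """min-area rect of the colour in box -> centre x,y, (long,short), angle of long axis"""
    x0,x1,y0,y1=box; im=ortho(c,x0,x1,y0,y1,z,s); m=cmask(im,col)
    n,l,st,_=cv2.connectedComponentsWithStats(m); 
    for i in range(1,n):
        if st[i,4]<60*s*s/4: m[l==i]=0
    pts=np.argwhere(m).astype(np.float32); w=np.stack([x1-pts[:,0]/s,y1-pts[:,1]/s],1).astype(np.float32)
    (cx,cy),(a,b),ang=cv2.minAreaRect(w); ang=np.deg2rad(ang)
    if a<b: a,b,ang=b,a,ang+np.pi/2
    ang=(ang+np.pi/2)%np.pi-np.pi/2
    if save:
        o=im.copy(); o[m>0]=(o[m>0]*.5+np.array([127,0,127])*.5).astype(np.uint8)
        q=cv2.boxPoints(((cx,cy),(a,b),np.rad2deg(ang))); cv2.polylines(o,[np.stack([(y1-q[:,1])*s,(x1-q[:,0])*s],1).astype(np.int32)],True,(0,255,0),1); cv2.imwrite(save,o)
    return cx,cy,a,b,ang
E
python3 - <<'E'
from h import *
W=[dict(np.load(f"w{i}.npz")) for i in range(3)]
b={"blue":(490,740,-360,-225),"white":(500,680,-220,-90),"yellow":(460,680,-50,60),"red":(480,680,80,205)}
for col,ids in [("blue",(0,1)),("white",(0,1)),("yellow",(0,1,2)),("red",(0,1,2))]:
    for i in ids: print(col,i,np.round(rect(W[i],b[col],14,col,save=f"pics/o_{col}{i}.png"),3))
cv2.imwrite("pics/stack0.png",ortho(W[2],480,700,220,400,48,3.))
print(px2w(W[0],165,170,7,True),px2w(W[0],180,258,7,True),px2w(W[2],428,163,9,True))
E
cd pics; python3 -c "
import cv2,numpy as np
L=[cv2.imread(f'o_{c}.png') for c in ('blue0','white0','yellow1','red2')]
h=max(i.shape[0] for i in L)
cv2.imwrite('o_all.png',np.hstack([cv2.copyMakeBorder(i,0,h-i.shape[0],0,4,0) for i in L])[:, :])
print(cv2.imread('o_all.png').shape)"
```

```text
blue 0 [ 6.13504e+02 -2.96491e+02  2.05255e+02  5.52910e+01  3.60000e-02]
blue 1 [ 6.13359e+02 -2.94830e+02  2.05426e+02  5.76840e+01  3.70000e-02]
white 0 [ 5.87755e+02 -1.56775e+02  1.25923e+02  8.06160e+01  1.70000e-02]
white 1 [ 5.87715e+02 -1.55747e+02  1.25963e+02  8.11050e+01  1.30000e-02]
yellow 0 [ 5.71570e+02  1.99500e+00  1.78709e+02  6.48810e+01 -6.40000e-02]
yellow 1 [ 5.71377e+02  3.32200e+00  1.78859e+02  6.39660e+01 -6.40000e-02]
yellow 2 [ 5.71385e+02  4.72500e+00  1.78629e+02  6.55250e+01 -6.40000e-02]
red 0 [5.78033e+02 1.44881e+02 1.53775e+02 7.43290e+01 2.49000e-01]
red 1 [5.77967e+02 1.45874e+02 1.52980e+02 7.26290e+01 2.50000e-01]
red 2 [5.77893e+02 1.47017e+02 1.52304e+02 7.34820e+01 2.51000e-01]
[ 521.85813983 -446.96451113    7.        ] [ 662.77088508 -446.16545307    7.        ] [534.98818642 443.48997061   9.        ]
(500, 1016, 3)
```

View pics/stack0.png

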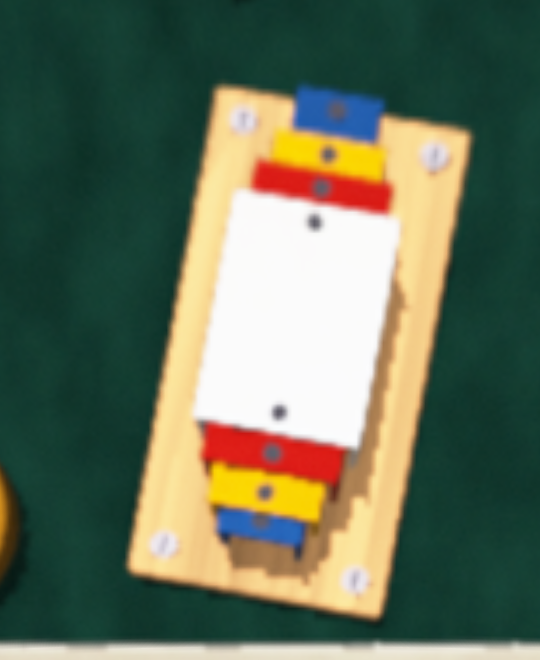

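Run:
```python
from h import *
c=dict(np.load("w2.npz"))
bx=(480,700,220,400)
# top heights: blue base 8+... check depth
for u,v in [(320,215),(323,180)]: print(px2w(c,u,v,fish=True), c['range_z'][v,u])
for z,col in [(45.5,"white")]:
    print(np.round(rect(c,(540,650,250,350),z,col,3.,save="pics/sw.png"),3))
for z,col in [(43,"red"),(40.5,"yellow"),(38,"blue")]:
    print(col,np.round(rect(c,(490,700,255,350),z,col,3.,save=f"pics/s{col}.png"),3))
```

```text
[595.53260124 297.95425461  43.68594232] 384.44968
[550.98900104 301.62369882  42.53683252] 371.17084
[ 6.05567e+02  2.93870e+02  1.03571e+02  6.78780e+01 -1.92000e-01]
red [ 5.92701e+02  3.01617e+02  1.07006e+02  4.83240e+01 -1.78000e-01]
yellow [ 5.92714e+02  3.00982e+02  1.33507e+02  4.14460e+01 -1.93000e-01]
blue [ 5.98497e+02  2.99802e+02  1.57244e+02  3.09760e+01 -1.79000e-01]
```

White centre from the corners (237,190), (399,216), (358,450), (195,420) is about x=593.7, y=301, with the long axis at about −0.18 rad. I'll pick white.

```bash
cat >> h.py <<'E'
PL={"white":(587.7,-156.5,0.015),"red":(578,146.7,0.250),"yellow":(571.4,3.3,-0.064),"blue":(613.5,-296,0.036)}
TOP={"white":45.5,"red":43,"yellow":40.5,"blue":38}; D={"white":29,"red":27,"yellow":25.5,"blue":24.5}
def pick(col,x,y,a,look=True):
    R=down(a+np.pi/2); z=TOP[col]-D[col]
    open_gripper(); movel([x,y,140],R,250); movel([x,y,z+22],R,150); g=movel([x,y,z],R,40,guard=10)
    print("guard",g,read_state()['eef_pos'].round(1),read_state()['ft_force'].round(1))
    if g: return False
    clamp(); s=read_state(); print("gap",s['finger_gap'],s['ft_force'].round(1))
    movel([x,y,z+8],R,30); movel([x,y,140],R,120); s=read_state(); print("gap",s['finger_gap'],s['ft_force'].round(1),s['time'])
    return True
def look(name,cam="wrist"):
    wait(0.2); c=camera(cam); cv2.imwrite(f"pics/{name}.png",c["image"]); np.savez(f"{name}.npz",**c); return c
def place(col,dx=0,dy=0,da=0):
    x,y,a=PL[col]; x+=dx; y+=dy; R=down(a+da+np.pi/2); z=36-D[col]
    movel([x,y,140],R,250); movel([x,y,z+12],R,150); g=movel([x,y,z-2.5],None,20,guard=4)
    s=read_state(); print("down",g,s['eef_pos'].round(1),"nominal",z,s['ft_force'].round(1))
    wait(0.3); open_gripper(); wait(0.2); p=s['eef_pos']; movel([p[0],p[1],p[2]+30],None,60); movel([x,y,150],None,200)
    print("t",read_state()['time'])
E
python3 - <<'E'
from h import *
print(pick("white",593.7,301,-0.18))
look("pw"); look("pwt","side")
E
```

```text
guard False [593.7 301.1  16.5] [0.2 0.3 1.1]
gap 56.19644375444797 [-1.7 -0.4  6. ]
gap 56.01120385522262 [-0.5 -0.5 -1.5] 9.525
True
```

View pics/pw.png

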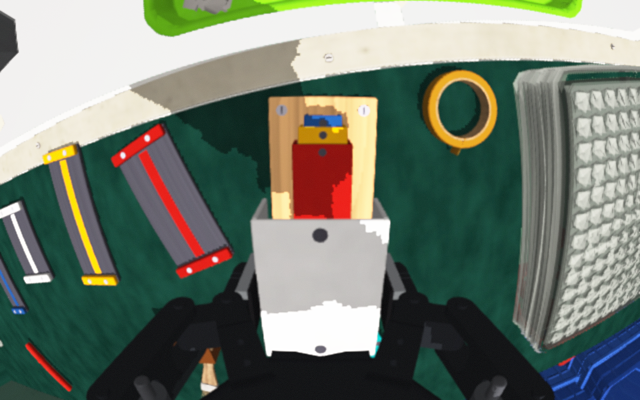

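View pics/pwt.png

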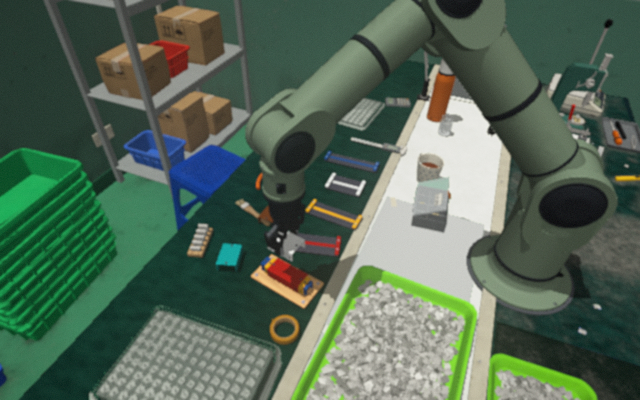

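White hangs level in the jaws, with edges from (251,215) to (388,215), and the stack below is undisturbed. Placing it.

Run:
```python
from h import *
place("white"); 
movel([500,-156,200],down(np.pi/2),250); c=look("aw")
print(np.round(rect(c,(530,645,-200,-113),36,"white",save="pics/aw_o.png"),3))
movel([535,250,250],down(np.pi/2),300); look("sr"); 
c=dict(np.load("sr.npz")); cv2.imwrite("pics/sr_o.png",ortho(c,480,700,220,400,43,3.))
for z,col in [(43,"red"),(40.5,"yellow"),(38,"blue")]:
    print(col,np.round(rect(c,(490,700,255,350),z,col,3.,save=f"pics/sr{col}.png"),3))
print(read_state()['time'])
```

```text
down True [ 587.7 -156.5    7.5] nominal 7 [-2.  -1.  10.8]
t 15.8333
[ 5.91663e+02 -1.56142e+02  8.54120e+01  7.45640e+01  1.00000e-02]
red [ 5.94343e+02  2.99884e+02  1.04819e+02  4.90000e+01 -1.85000e-01]
yellow [ 5.94195e+02  3.00480e+02  1.31325e+02  4.06800e+01 -1.89000e-01]
blue [ 5.98273e+02  2.99235e+02  1.57662e+02  3.15120e+01 -1.72000e-01]
18.4
```

View pics/aw.png

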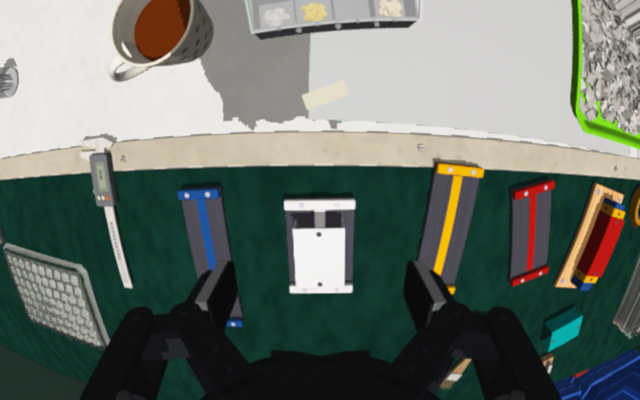

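View pics/sr_o.png

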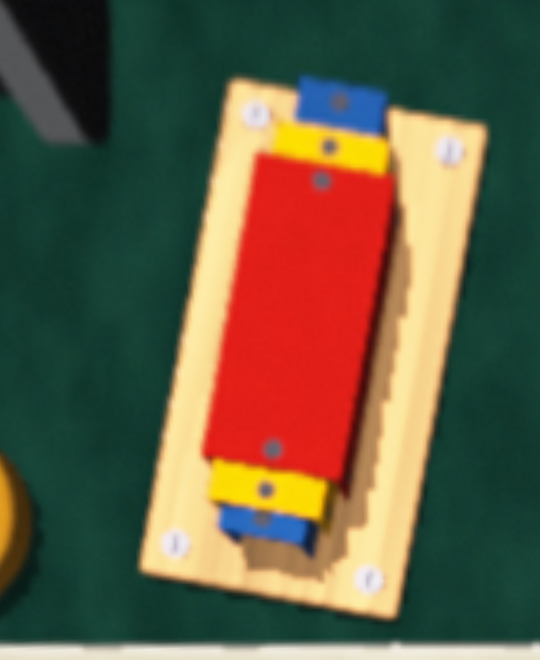

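View pics/aw_o.png

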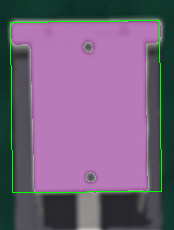

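White sits centred: its holes are at (319,234) and (320,284) in aw, within about 1.5 mm in the rectified view. Red's holes are at (321,181) and (273,450), giving centre (594.7,300.7), angle −0.178. Next: red.

Run:
```python
from h import *
ok=pick("red",594.7,300.7,-0.178); look("pr")
if ok:
    place("red"); movel([490,220,220],down(np.pi/2),250); c=look("ar")
    for z,col in [(40.5,"yellow"),(38,"blue")]:
        print(col,np.round(rect(c,(490,700,255,350),z,col,3.,save=f"pics/ar{col}.png"),3))
    cv2.imwrite("pics/ar_o.png",np.hstack([ortho(c,480,700,220,370,40.5,2.5),ortho(c,480,700,80,210,36,2.5)]))
```

```text
guard False [594.7 300.8  16. ] [-0.   0.7 -0.4]
gap 46.93671328697587 [-1.2 -0.7  5.6]
gap 46.985048447745314 [-0.2 -0.2 -0.8] 22.8167
down True [578.  146.6   9.4] nominal 9 [-2.9 -0.9 11.9]
t 27.6833
yellow [ 5.93996e+02  3.00312e+02  1.31434e+02  4.00860e+01 -1.82000e-01]
blue [ 5.98346e+02  2.99311e+02  1.57643e+02  3.14370e+01 -1.75000e-01]
```

View pics/pr.png

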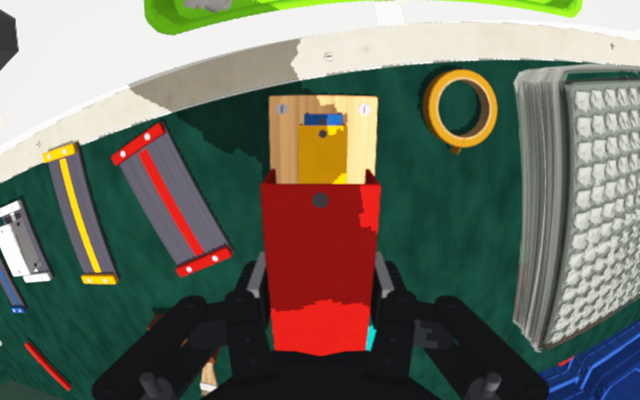

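View pics/ar_o.png

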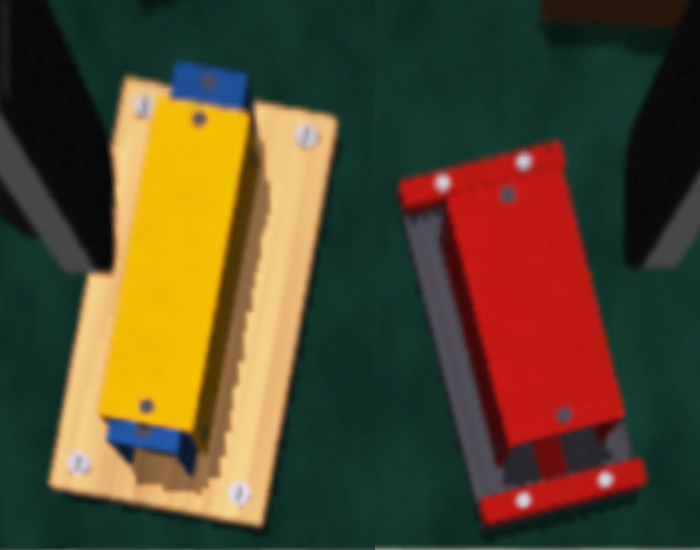

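Red's centre reads (578,146) against its plate at (578,146.7), so it is good. Yellow's holes at (199,119) and (147,406) give (595,300.8), −0.179. Next: yellow.

Run:
```python
from h import *
ok=pick("yellow",594.8,300.7,-0.179); look("py")
if ok:
    place("yellow"); movel([500,170,240],down(np.pi/2),250); c=look("ay")
    print(np.round(rect(c,(490,700,255,350),38,"blue",3.),3))
    cv2.imwrite("pics/ay_o.png",np.hstack([ortho(c,480,700,220,370,38,2.5),ortho(c,480,700,-60,60,36,2.5)]))
```

```text
guard False [594.8 300.8  15. ] [ 0.4 -0.2  0.6]
gap 38.206284510775845 [-0.7  0.1  4.8]
gap 38.03028655839505 [ 0.  -0.3 -0.7] 33.175
down True [571.4   3.2  10.8] nominal 10.5 [-2.4 -1.1 10.3]
t 38.6667
[ 5.98192e+02  2.98630e+02  1.57756e+02  2.99450e+01 -1.81000e-01]
```

View pics/py.png

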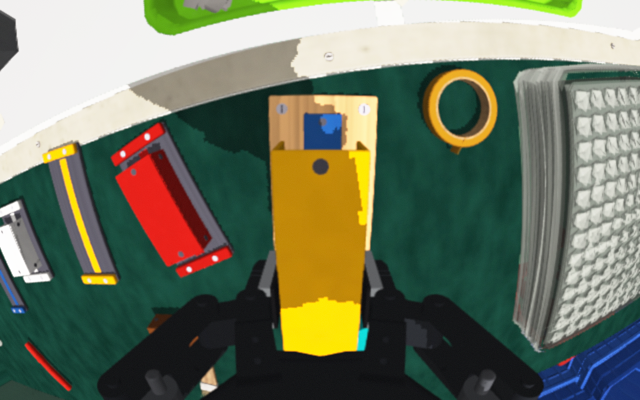

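View pics/ay_o.png

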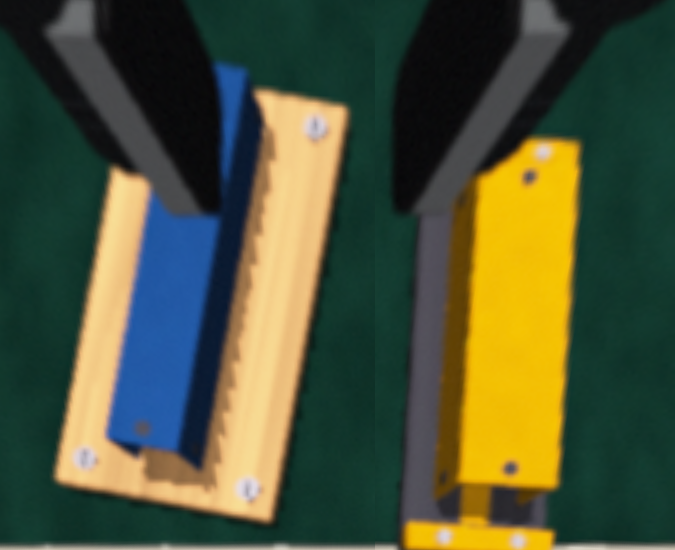

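Yellow's centre reads (571,2.2) against (571.4,3.3), fine. Blue is at about (597.8,300), −0.18. Next: blue.

Run:
```python
from h import *
ok=pick("blue",597.8,300,-0.18); look("pb")
if ok:
    place("blue"); movel([500,-225,250],down(np.pi/2),250); c=look("ab"); 
    cv2.imwrite("pics/ab_o.png",np.hstack([ortho(c,480,740,-360,-230,36,2.2),ortho(c,480,740,-220,-90,36,2.2)]))
    print(read_state()['time'])
```

```text
guard False [597.8 300.1  13.5] [ 0.3  0.1 -0.7]
gap 28.871495644900232 [-0.5 -0.1  4.9]
gap 28.86975062974737 [-1.1  0.2 -1.4] 44.6667
down True [ 613.4 -296.    11.9] nominal 11.5 [-2.5 -0.4  9.7]
t 51.4
52.4667
```

View pics/ab.png

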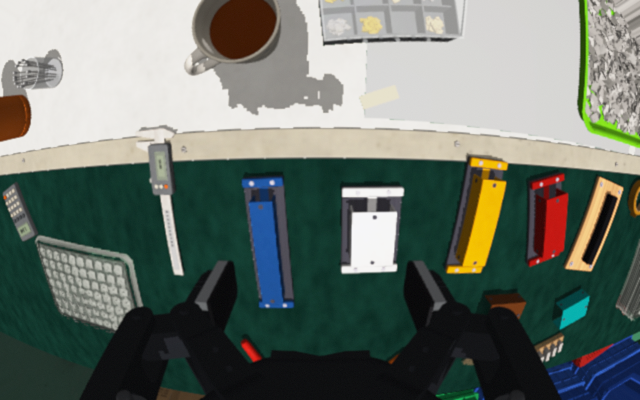

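View pics/ab_o.png

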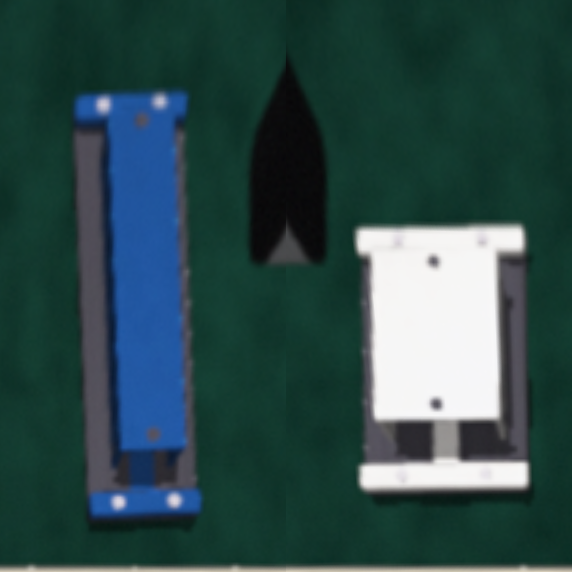

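Blue reads (614.1,−296.8) against its plate at (613.5,−296); white reads (588.9,−157.5). One last overall check with the top camera before handing in.

Run:
```python
from h import *
movel([480,-420,260],down(np.pi/2),250); c=look("fin","top")
cv2.imwrite("pics/finz.png",cv2.resize(c["image"][160:260,185:465],None,fx=2.85,fy=2.85,interpolation=cv2.INTER_CUBIC))
w=dict(np.load("ab.npz")); print(px2w(w,163,170,7,True),px2w(w,179,272,7,True))
```

```text
[ 499.63763459 -443.41618187    7.        ] [ 662.14129957 -446.54490849    7.        ]
```

View pics/finz.png

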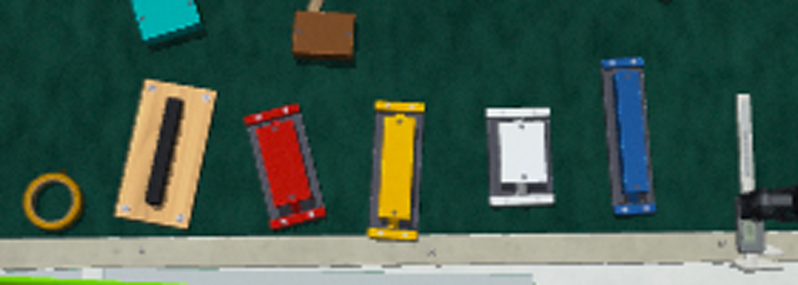

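All four brackets sit straight on their own plates, and the tape (52,200) and caliper (743,180) are where they were. The rail is bare, and the gripper is 260 mm up and touching nothing.

Run:
```python
from h import *
wait(0.3); print(read_state()['ft_force'].round(1),read_state()['time']); finish_job()
```

```text
[0.3 0.4 0.3] 53.95
the job is handed in; nothing more can be done
```

I took the stack apart from the top down (white, red, yellow, blue) and set each bracket down under force guard on the plate of its own colour. I handed the job in at about 54 s of the 128 s allowed; it reports no verdict.

- **Brackets:** the wrist pictures put every bracket within about 1.5 mm of its plate centre, along and across. They lie straight and level on their legs. Set-down heights were within 0.5 mm of nominal.
- **Caliper and tape roll:** in the last top picture, both are where they were at the start.
- **Robot:** the gripper ended about 260 mm up, touching nothing, with the tool force near zero.
- **Disagreement:** depth readings of the stack top came out about 2 mm below the height worked out from the dimensions. I used the worked-out height, and the grasps and set-downs matched it. No check failed.

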